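Find the crate with the ring burnt underneath and push it into the pickup line

ROBOT

A 7-joint arm with a two-finger parallel gripper is mounted at the origin on a cart in front of the work surface, level with it; the furniture and walls round the work are solid. World frame = base frame: x ahead of the robot, y to its left, z up, the work surface at z = 0. Lengths are in m, angles in rad, forces in N, time in s.
With the tool pointing down it reaches from about 0.35 to 0.775 m from the base axis. Payload 3.1 kg.
Tool frame: the origin (TCP) lies at the centre of the arm's flange, where the gripper is bolted on; the fingertips stand ctrl.nose_length ahead of it and the grasp point (between the pads) lies 155 mm ahead of it (ctrl.nose_length is the distance from the TCP to the fingertips, in m); z points along the fingers, y is the line along which they close (so a half turn about z gives the same grasp; the last joint's range is limited). The gripper opens to 85 mm and grips with 20 to 120 N. Pads are 22 mm wide; open, the fingers measure 114 mm over their backs; the gripper's body (76 mm by 85 mm) begins 54 mm behind the grasp point. The pads swing forward as they close: fully open they stand 13 mm farther back than shut.
Start: joints at [1.227, 0.311, 0.014, 1.512, -0.004, 1.319, -0.027], TCP at [0.164, -0.525, 0.405] pointing down, gripper open.
Joint ranges: [-2.7, 2.7], [-0.3, 1.91], [-1.27, 1.3], [0.12, 2.57], [-1.44, 4.58], [0.2, 2.03], [-3.05, 3.05]. Speed limits (rad/s): [2.79, 2.79, 3.14, 3.14, 3.14, 3.14, 3.14].

INTERFACE

Orientations are given as a unit quaternion [w, x, y, z].
In Python, from workcell import ctrl gives the robot as it stands.
- The arm moves only by the shell command python3 -m handwheel 'ROWS' [FORCE]. ROWS is JSON, a list of rows, each an object of numbers: "x", "y", "z": the shift along the world's x, y, z in mm; "yaw": the turn about the world's z in degrees; "fingers": the finger opening in mm, from 0 to 85.4. In form: [{"x": .., "y": .., "z": .., "yaw": .., "fingers": ..}, ...]. A call has exactly 10 rows; each row is the pose to reach, as a shift and turn from the pose commanded when the call began; what a row does not reach only later rows make up. A row lasts 1/8 s, in which the tool goes at most 62.5 mm and 10.7 degrees, less where a joint would pass 70% of its speed; a pose out of reach is approached as far as the arm can. A call with a gripper value outside its range is refused whole. The fingers move at their own pace and stop on an object; FORCE is the grip in N (left out, the last holds). Time passes only in rows, so rows that repeat a pose let the fingers close, or fill a call up. It gives the time, the measured TCP pose, the force, the opening and the grip force at its end, in the units of the state.
- ctrl.state(): the state, without advancing time (a new reading comes with each control period).
- ctrl.snapshot(name): name is "scene" or "top"; returns (picture, depth): 384x512x3 uint8, blue, green, red; 384x512 float32, m along the optical axis (not along the pixel's ray), 0 where there is no reading.
- ctrl.camera_model(name): a dict with "mtx" (3x3 intrinsics, pixels), "origin" and "rotation" of the camera in the world. Camera axes: x right, y down, z forward; pixel columns grow to the right and rows downward; lengths in m; the calibration is good to about 2 mm. A picture is of the moment at which its call begins. camera_model takes no time and is no camera call.
- ctrl.hand_in(): hands the job in; it is judged then, once.
The state is a dict: "clock": time; "joints": joint angles; "joint_velocities": joint speeds; "joint_torque": joint torques, N m; "ee_pos": TCP position; "eef_rot": TCP orientation; "contact_force": force on the tool from outside, world axes, zero at the start; "torque": the same for the moment, N m; "finger_gap": finger opening in m; "grasp_force": force on a finger pad.
Only numpy, scipy, OpenCV 4.12 (cv2) and the standard library are available. Lean on these libraries where they do the work, as an engineer would, in place of code of your own. Each camera call takes 0.05 s, during which the arm holds its last target. There are 200 camera calls.

TASK

The herb grower takes back only crates with a ring burnt into the underside, and one already waits for pickup against the batten. Without picking anything up, tip each of the two upright crates over onto its far side, so that its underside faces you (pressing its far rim down does it); then push the one with the ring forward, still lying like that, until its rim sits flush against the batten in line with the waiting one. Leave the other crate tipped where it is, well short of the batten, and do not disturb the waiting crate, the jar, the mug, the shaker or the tin.

Things in the scene. Friction and masses are not known exactly. Their poses are not given: they have to be found in the camera images.
- ringed_crate: Flared open-topped crate of pale slats, 0.28 kg, 75 mm high; foot 105 (x) by 112 mm (y), closed flat underside with a ring burnt into it, 92 mm across and 17 mm broad. Rim 149 by 156 mm outside, of strips 10 mm wide, 8 thick, overhanging the foot by 22 mm. Origin: centre of underside; +z to the open top, +x to its far side (away from the robot). Starts upright, yaw up to 0.2 rad either way.
- bare_crate: Same crate in every outward way, but with nothing on its underside; same frame, tips and rests alike. Which of the two stands left is drawn afresh each time. Pressing the far rim down with 6 to 12 N rolls a crate over its far foot edge; it balances at about 60 degrees of tilt and rests at about 72 on foot edge and rim, underside to the robot.
- ringed_crate_heel (a point): Middle of the ringed crate's far foot edge (the edge it rolls over), 52.5 mm along +x from its origin. At rest after tipping, the underside leans 18 degrees towards the robot: its upper edge is 100 mm high and 33 mm nearer the robot than this edge. Push it low (within 50 mm of the worktop), with fingers tilted forward 20 to 30 degrees; pushed high it may topple.
- bare_crate_heel (a point): The same point of the bare crate. While either crate is pressed over, the fingertips follow the far rim along its arc about this edge; beyond 40 degrees of tilt they slide off outwards unless they press 10 to 15 mm inward of the rim, on the inner face of the far wall. The edge itself does not slip.
- ringed_crate_rim (a point): Middle of the outer top edge of the ringed crate's far rim: x 74.5, z 75 mm in its frame, i.e. 22 mm beyond and 75 mm above the far foot edge. As the crate tips it swings about that edge to 78 mm beyond it, 2 to 3 mm above the worktop: then it is the foremost edge, which meets the batten.
- bare_crate_rim (a point): The same point of the bare crate.
- waiting_crate: A third such crate, with the burnt ring showing, that already rests on its far side against the left part of the batten: the pickup line so far. It is loose; its frame is that of the others.
- batten: Wooden batten fixed flat to the worktop behind the crates, 22 mm (x) by 620 mm (y) by 18 mm high. Origin: centre of its underside, x away from the robot, y along it. Its front face, against which the crates are lined up, is at x = -11 mm.
- jam_jar: Jam jar with a red lid, 65 mm wide, 97 mm high, loose, to the left of the crates. Origin: centre of its underside.
- red_cup: Red plastic mug, 69 mm wide, 94 mm with its handle, 72 mm high, loose, farther to the left. Origin: centre of its underside.
- shaker: Salt shaker, 44 mm wide, 90 mm high, loose, to the right of the crates. Origin: centre of its underside.
- tuna_tin: Flat food tin, 86 mm wide, 40 mm high, loose, to the right of the crates. Origin: centre of its underside.

How it is judged:
On the way, in this order (a step that is already met when the one before it is completed fails the run):
1. both crates lie tipped on their far sides, undersides towards the robot, still short of the batten (angle between each of ringed_crate, bare_crate's own x axis and vertical above 2.7 rad and x of ringed_crate_rim in the frame of batten below -0.03 m), for 0.3 s.
2. the ringed crate, still on its far side, is flush against the batten (angle between ringed_crate's own x axis and vertical above 2.7 rad and x of ringed_crate_rim in the frame of batten above -0.019 m and y of ringed_crate_rim in the frame of batten between -0.27 and 0.25 m and angle between the y axis of ringed_crate and the y axis of batten, either way round below 0.09 rad), for 0.2 s.
At the end, for the whole second after the job is handed in: All crates at rest on their far sides (x axis within 25 degrees of straight down). Ringed crate: rim within 8 mm of the batten's face, square within 5 degrees, within the batten's length. Bare crate: rim at least 30 mm short of the batten. Waiting crate: moved under 15 mm (all of step 2 and angle between each of bare_crate, waiting_crate's own x axis and vertical above 2.7 rad and x of bare_crate_rim in the frame of batten below -0.041 m and distance of waiting_crate from where it was at the start of the episode below 0.015 m and linear speed of each of ringed_crate, bare_crate, waiting_crate below 0.02 m/s); the robot touches nothing.
It fails at once if a crate is lifted: its far foot edge leaves the worktop by more than 20 mm (height (world z) of any of ringed_crate_heel, bare_crate_heel above 0.02 m).
It fails at once if the bare crate is pushed against the batten (contact force between bare_crate and batten above 0.5 N).
It fails at once if the waiting crate is pushed 15 mm or more out of its place (distance of waiting_crate from where it was at the start of the episode above 0.015 m).
It fails at once if the jar, mug, shaker or tin is moved by more than 20 mm (distance of any of jam_jar, red_cup, shaker, tuna_tin from where it was at the start of the episode above 0.02 m).
It also fails if it takes over 64 s, if anything falls off the work surface, if the arm or the gripper's body presses on something with over 40 N, if the wrist force passes 120 N, or if a joint passes its speed limit or range.

## Working session

There is one attempt and no reset: what is moved stays moved. The work goes in short steps, Python scripts to look and compute and a shell command to move; the robot and the scene stay as the last step left them, time stands still between calls to the robot, and variables do not carry over. Pictures are saved under pics/ and viewed, at most 10 in all, crops included, and the job is handed in when it is done.

```bash
mkdir -p pics; ls; cat > h.py <<'E'
from workcell import ctrl
import numpy as np, cv2
def snap(n,f=None):
    im,d=ctrl.snapshot(n)
    if f: cv2.imwrite('pics/'+f,im)
    return im,d
def pts(n,d):
    m=ctrl.camera_model(n);K=np.array(m['mtx']);R=np.array(m['rotation']);o=np.array(m['origin'])
    v,u=np.mgrid[:d.shape[0],:d.shape[1]]
    c=np.stack([(u-K[0,2])/K[0,0]*d,(v-K[1,2])/K[1,1]*d,d],-1)
    p=c@R.T+o; p[d==0]=np.nan
    return p
E
python3 - <<'E'
from h import *
s=ctrl.state();print({k:np.round(v,3) for k,v in s.items()},ctrl.nose_length)
a,d=snap('top');b,e=snap('scene');
np.savez('t0.npz',a=a,d=d,b=b,e=e)
cv2.imwrite('pics/top0.png',a);cv2.imwrite('pics/scene0.png',b)
for n in('top','scene'):print(ctrl.camera_model(n))
E
```

```text
pics
{'clock': np.float64(0.0), 'joints': array([ 1.227,  0.312,  0.014,  1.513, -0.004,  1.319, -0.027]), 'joint_velocities': array([ 0.001, -0.001, -0.002,  0.   , -0.001, -0.001,  0.001]), 'joint_torque': array([-1.0000e-03, -3.7991e+01,  1.4500e-01, -2.3059e+01,  1.2000e-02,
        1.4000e-02,  0.0000e+00]), 'ee_pos': array([ 0.163, -0.525,  0.404]), 'eef_rot': array([-0.001,  0.989,  0.15 , -0.   ]), 'contact_force': array([-1.106, -0.557, -0.451]), 'torque': array([ 0.038,  0.032, -0.004]), 'grasp_force': np.float64(0.0), 'finger_gap': np.float64(0.086)} 0.1734
{'mtx': array([[480.25618839,   0.        , 250.29374791],
       [  0.        , 480.25618839, 190.27845233],
       [  0.        ,   0.        ,   1.        ]]), 'origin': array([-0.0706416 ,  0.04230916,  1.55862255]), 'rotation': array([ 0.14656679, -0.66001007,  0.7192372 , -0.16000853])}
{'mtx': array([[477.83572023,   0.        , 253.88961864],
       [  0.        , 477.83572023, 197.89552645],
       [  0.        ,   0.        ,   1.        ]]), 'origin': array([-0.10896713,  0.75630249,  0.803649  ]), 'rotation': array([ 0.16472213, -0.29828535,  0.83463333, -0.43275822])}
```

```bash
sed -i "s/R=np.array(m\['rotation'\])/R=Rotation.from_quat(m['rotation'],scalar_first=True).as_matrix()/; 2a from scipy.spatial.transform import Rotation" h.py
python3 - <<'E'
from h import *
z=np.load('t0.npz')
p=pts('top',z['d']);q=pts('scene',z['e'])
np.set_printoptions(precision=3,suppress=True)
print(p[200,100:500:50],q[250,100:500:50])
# orthographic height maps merged: px=2mm, x up, y left
H=np.zeros((500,700))
C=np.zeros((500,700,3),np.uint8)
for P,I in((q,z['b']),(p,z['a'])):
    P=P.reshape(-1,3);I=I.reshape(-1,3);ok=np.isfinite(P[:,0])
    P=P[ok];I=I[ok];o=np.argsort(P[:,2]);P=P[o];I=I[o]
    r=(500-(P[:,0]-0)*500).astype(int);c=(350-P[:,1]*500).astype(int)
    k=(r>=0)&(r<500)&(c>=0)&(c<700)&(P[:,2]<.2)
    np.maximum.at(H,(r[k],c[k]),P[k,2]); C[r[k],c[k]]=I[k]
cv2.imwrite('pics/ortho0.png',C)
E
```

```text
[[ 0.661  0.512  0.005]
 [ 0.646  0.336  0.004]
 [ 0.633  0.16  -0.001]
 [ 0.619 -0.017 -0.003]
 [ 0.606 -0.194 -0.008]
 [ 0.567 -0.358  0.047]
 [ 0.574 -0.548 -0.004]
 [ 0.556 -0.723  0.001]] [[ 0.803  0.303 -0.002]
 [ 0.638  0.264  0.062]
 [ 0.518  0.214  0.093]
 [ 0.491  0.073  0.012]
 [ 0.404 -0.021 -0.004]
 [ 0.318 -0.128 -0.03 ]
 [ 0.464 -0.945 -0.666]
 [ 0.04   0.061  0.25 ]]
```

View pics/top0.png

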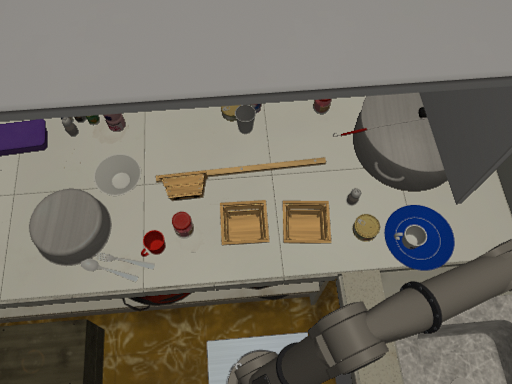

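View pics/scene0.png

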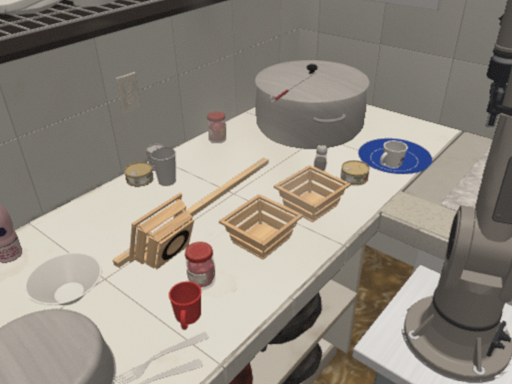

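View pics/ortho0.png

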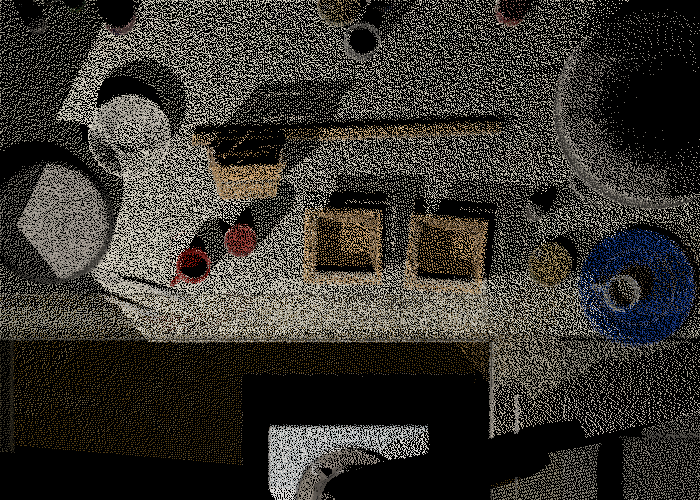

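```bash
cat >> h.py <<'E'
np.set_printoptions(precision=3,suppress=True)
def rect(P,xr,yr,zr):
    k=(P[...,0]>xr[0])&(P[...,0]<xr[1])&(P[...,1]>yr[0])&(P[...,1]<yr[1])&(P[...,2]>zr[0])&(P[...,2]<zr[1])
    Q=P[k]; return Q
E
python3 - <<'E'
from h import *
z=np.load('t0.npz')
p=pts('top',z['d']);q=pts('scene',z['e'])
for P in(p,q):
    for yr in((-.09,.12),(-.30,-.085)):
        Q=rect(P,(.38,.63),yr,(.066,.09))
        r=cv2.minAreaRect((Q[:,:2]*1000).astype(np.float32));print(len(Q),r,np.median(Q[:,2]))
    Q=rect(P,(.68,.80),(-.3,.10),(.012,.028))
    r=cv2.minAreaRect((Q[:,:2]*1000).astype(np.float32));print('bat',len(Q),r,np.median(Q[:,2]))
    f=np.polyfit(Q[:,1],Q[:,0],1);print(f)
    Q=rect(P,(.5,.74),(.12,.3),(.085,.13)); print('wait',Q.min(0),Q.max(0))
    Q=rect(P,(.5,.6),(.17,.26),(.085,.12)); print('jar',Q.min(0),Q.max(0))
    Q=rect(P,(.52,.65),(-.42,-.34),(.05,.12)); print('shak',Q.min(0),Q.max(0),np.median(Q,0))
    Q=rect(P,(.4,.55),(-.47,-.33),(.03,.05)); print('tin',Q.min(0),Q.max(0))
E
```

```text
570 ((508.3526916503906, 13.263046264648438), (155.88833618164062, 153.85562133789062), 88.83883666992188) 0.07430175195815747
545 ((492.70751953125, -192.68734741210938), (156.05255126953125, 152.40867614746094), 84.3857421875) 0.07441127279647564
bat 608 ((718.3226318359375, -101.00527954101562), (69.77050018310547, 399.4996032714844), 2.0496437549591064) 0.01796148726995772
[-0.036  0.735]
wait [0.5   0.127 0.086] [0.682 0.28  0.13 ]
jar [0.5   0.188 0.086] [0.552 0.248 0.107]
shak [ 0.56  -0.388  0.05 ] [ 0.592 -0.353  0.098] [ 0.572 -0.369  0.08 ]
tin [ 0.429 -0.444  0.03 ] [ 0.515 -0.357  0.046]
848 ((504.36248779296875, 13.259712219238281), (161.74868774414062, 152.1490936279297), 88.83588409423828) 0.07323735970751666
688 ((489.71923828125, -191.48150634765625), (161.46243286132812, 153.8285369873047), 84.90508270263672) 0.07333718441056786
bat 567 ((736.8287353515625, -117.6668701171875), (27.207733154296875, 362.0216979980469), 2.094658851623535) 0.016653172681431294
[-0.037  0.731]
wait [0.5   0.128 0.085] [0.682 0.285 0.13 ]
jar [0.5   0.187 0.086] [0.551 0.251 0.099]
shak [ 0.559 -0.383  0.05 ] [ 0.593 -0.351  0.091] [ 0.57  -0.362  0.073]
tin [ 0.426 -0.446  0.03 ] [ 0.512 -0.355  0.044]
```

The top view shows the left crate at about px (245,222), the right crate at (306,222), the waiting crate at (184,184) and the batten from (157,178) to (325,160). From the depth data, the rims are at 74 mm (75 expected) and 153 x 156 mm in size. The batten's front face is at x ≈ 0.722 - 0.036y. I'll start with the right crate and move above its far rim.

```bash
python3 -m handwheel '[{"x":50,"y":40,"z":0,"yaw":-4,"fingers":0},{"x":95,"y":80,"z":0,"yaw":-10,"fingers":0},{"x":140,"y":118,"z":0,"yaw":-16,"fingers":0},{"x":185,"y":156,"z":0,"yaw":-23,"fingers":0},{"x":230,"y":194,"z":0,"yaw":-23,"fingers":0},{"x":275,"y":230,"z":0,"yaw":-23,"fingers":0},{"x":320,"y":266,"z":0,"yaw":-23,"fingers":0},{"x":360,"y":300,"z":-20,"yaw":-23,"fingers":0},{"x":393,"y":327,"z":-60,"yaw":-23,"fingers":0},{"x":393,"y":327,"z":-90,"yaw":-23,"fingers":0}]' 60
```

```text
clock: 1.35
ee_pos: [0.5588, -0.1931, 0.3123]
eef_rot: [-0.002, 0.999, -0.046, -0.0]
contact_force: [-1.2, 0.2, 0.4]
finger_gap: -0.0
grasp_force: 0.0
```

```bash
python3 -m handwheel '[{"x":0,"y":0,"z":-35,"yaw":0,"fingers":0},{"x":0,"y":0,"z":-58,"yaw":0,"fingers":0},{"x":0,"y":0,"z":-66,"yaw":0,"fingers":0},{"x":4,"y":0,"z":-69,"yaw":0,"fingers":0},{"x":8,"y":-1,"z":-72,"yaw":0,"fingers":0},{"x":13,"y":-1,"z":-75,"yaw":0,"fingers":0},{"x":18,"y":-2,"z":-78,"yaw":0,"fingers":0},{"x":22,"y":-2,"z":-81,"yaw":0,"fingers":0},{"x":26,"y":-3,"z":-85,"yaw":0,"fingers":0},{"x":28,"y":-3,"z":-86,"yaw":0,"fingers":0}]'
python3 - <<'E'
from h import *
a,d=snap('scene');cv2.imwrite('pics/s1.png',a[130:290,200:420].repeat(3,0).repeat(3,1))
P=pts('scene',d)
Q=rect(P,(.38,.62),(-.30,-.24),(.05,.2));print(Q.max(0),Q.min(0))
E
```

```text
clock: 2.6
ee_pos: [0.5875, -0.2007, 0.2318]
eef_rot: [0.0, 0.999, -0.049, 0.005]
contact_force: [2.6, 0.3, 4.2]
finger_gap: -0.0003
grasp_force: 2.5
[ 0.592 -0.24   0.157] [ 0.449 -0.279  0.05 ]
```

View pics/s1.png

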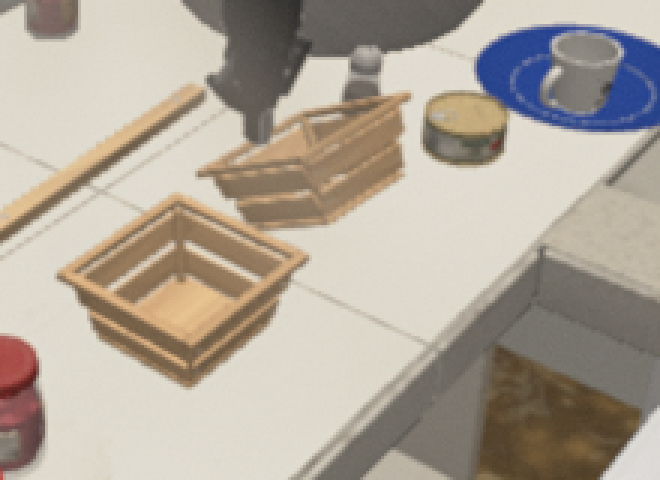

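The crate is tilting cleanly about its far edge, at about 30°: tip at crop (258,140), near rim raised at (410,95). I'll continue along the arc.

```bash
python3 -m handwheel '[{"x":3,"y":0,"z":-3,"yaw":0,"fingers":0},{"x":6,"y":-1,"z":-6,"yaw":0,"fingers":0},{"x":9,"y":-1,"z":-10,"yaw":0,"fingers":0},{"x":12,"y":-1,"z":-14,"yaw":0,"fingers":0},{"x":14,"y":-1,"z":-18,"yaw":0,"fingers":0},{"x":16,"y":-2,"z":-22,"yaw":0,"fingers":0},{"x":18,"y":-2,"z":-26,"yaw":0,"fingers":0},{"x":20,"y":-2,"z":-30,"yaw":0,"fingers":0},{"x":21,"y":-2,"z":-33,"yaw":0,"fingers":0},{"x":22,"y":-2,"z":-35,"yaw":0,"fingers":0}]'
python3 - <<'E'
from h import *
a,d=snap('scene');cv2.imwrite('pics/s2.png',a[130:290,200:420].repeat(3,0).repeat(3,1))
E
```

```text
clock: 3.9
ee_pos: [0.6065, -0.2031, 0.1935]
eef_rot: [-0.0, 0.999, -0.05, -0.0]
contact_force: [-0.0, 0.5, 0.3]
finger_gap: -0.0001
grasp_force: 0.0
```

View pics/s2.png

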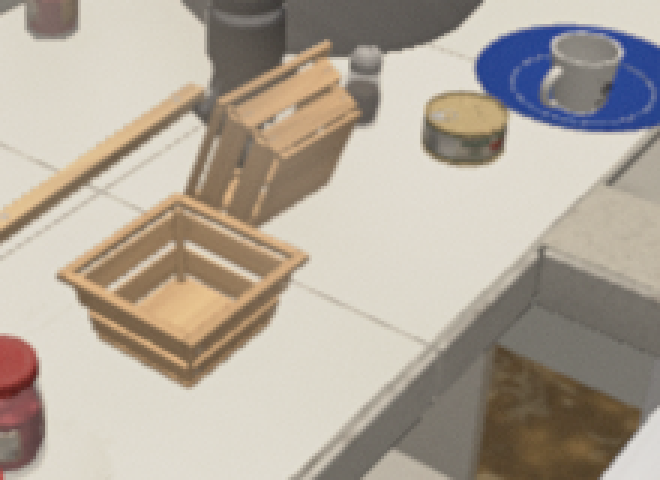

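Crate 1 has gone over, and the force has dropped to zero. Its visible underside at crop (305,175) looks plain. Next I'll withdraw forward and up, then go to the left crate.

```bash
python3 -m handwheel '[{"x":15,"y":-1,"z":0,"yaw":0,"fingers":0},{"x":32,"y":-3,"z":2,"yaw":0,"fingers":0},{"x":40,"y":-4,"z":30,"yaw":0,"fingers":0},{"x":40,"y":-4,"z":80,"yaw":0,"fingers":0},{"x":40,"y":0,"z":130,"yaw":0,"fingers":0},{"x":25,"y":40,"z":160,"yaw":2,"fingers":0},{"x":0,"y":95,"z":160,"yaw":4.5,"fingers":0},{"x":-20,"y":150,"z":160,"yaw":4.5,"fingers":0},{"x":-34,"y":205,"z":140,"yaw":4.5,"fingers":0},{"x":-34,"y":215,"z":100,"yaw":4.5,"fingers":0}]'
python3 - <<'E'
from h import *
a,d=snap('top');P=pts('top',d)
for zr in((.085,.108),(.12,.16)):
    Q=rect(P,(.45,.64),(-.32,-.09),zr);print(Q.min(0),Q.max(0),len(Q))
E
```

```text
clock: 5.2
ee_pos: [0.5721, 0.0185, 0.296]
eef_rot: [-0.002, 1.0, -0.006, 0.003]
contact_force: [1.1, -0.8, 1.1]
finger_gap: 0.0003
grasp_force: 0.0
[ 0.508 -0.275  0.085] [ 0.592 -0.129  0.108] 181
[ 0.535 -0.277  0.12 ] [ 0.588 -0.123  0.154] 441
```

```bash
python3 -m handwheel '[{"x":0,"y":0,"z":-15,"yaw":0,"fingers":0},{"x":0,"y":0,"z":-37,"yaw":0,"fingers":0},{"x":0,"y":0,"z":-45,"yaw":0,"fingers":0},{"x":4,"y":0,"z":-48,"yaw":0,"fingers":0},{"x":8,"y":0,"z":-51,"yaw":0,"fingers":0},{"x":13,"y":0,"z":-54,"yaw":0,"fingers":0},{"x":18,"y":0,"z":-57,"yaw":0,"fingers":0},{"x":22,"y":0,"z":-60,"yaw":0,"fingers":0},{"x":26,"y":0,"z":-64,"yaw":0,"fingers":0},{"x":28,"y":0,"z":-65,"yaw":0,"fingers":0}]' && python3 -m handwheel '[{"x":3,"y":0,"z":-3,"yaw":0,"fingers":0},{"x":6,"y":0,"z":-6,"yaw":0,"fingers":0},{"x":9,"y":0,"z":-10,"yaw":0,"fingers":0},{"x":12,"y":0,"z":-14,"yaw":0,"fingers":0},{"x":14,"y":0,"z":-18,"yaw":0,"fingers":0},{"x":16,"y":0,"z":-22,"yaw":0,"fingers":0},{"x":18,"y":0,"z":-26,"yaw":0,"fingers":0},{"x":20,"y":0,"z":-30,"yaw":0,"fingers":0},{"x":21,"y":0,"z":-33,"yaw":0,"fingers":0},{"x":22,"y":0,"z":-35,"yaw":0,"fingers":0}]'
python3 - <<'E'
from h import *
a,d=snap('scene');cv2.imwrite('pics/s3.png',a[130:290,200:420].repeat(3,0).repeat(3,1))
E
```

```text
clock: 6.5
ee_pos: [0.6047, 0.0096, 0.2328]
eef_rot: [0.001, 1.0, -0.012, 0.007]
contact_force: [3.0, -1.8, 6.3]
finger_gap: -0.0
grasp_force: 3.0
clock: 7.75
ee_pos: [0.6225, 0.0119, 0.1935]
eef_rot: [0.0, 1.0, -0.01, -0.0]
contact_force: [-0.0, 0.5, -0.1]
finger_gap: 0.0001
grasp_force: 0.0
```

View pics/s3.png

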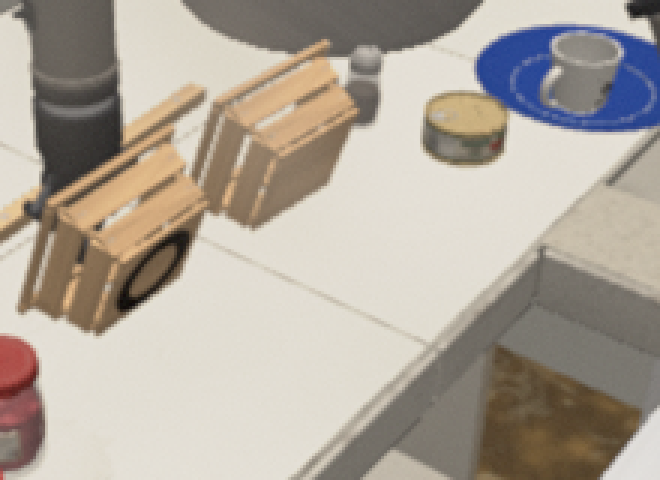

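The ring shows on the left crate at crop (157,268), and the right one is plain. I'll withdraw forward and up, then come down behind the ringed crate with the fingers open and squared to the batten.

```bash
python3 -m handwheel '[{"x":15,"y":0,"z":0,"yaw":0,"fingers":0},{"x":32,"y":0,"z":2,"yaw":0,"fingers":0},{"x":40,"y":0,"z":30,"yaw":0,"fingers":0},{"x":40,"y":0,"z":85,"yaw":0,"fingers":0},{"x":40,"y":0,"z":140,"yaw":0,"fingers":0},{"x":20,"y":0,"z":175,"yaw":2,"fingers":85},{"x":-35,"y":0,"z":175,"yaw":3.3,"fingers":85},{"x":-90,"y":0,"z":175,"yaw":3.3,"fingers":85},{"x":-140,"y":0,"z":160,"yaw":3.3,"fingers":85},{"x":-145,"y":0,"z":110,"yaw":3.3,"fingers":85}]'
python3 - <<'E'
from h import *
b,e=snap('top');P=pts('top',e)
Q=rect(P,(.5,.7),(-.09,.11),(.12,.16));print(Q.min(0),Q.max(0),len(Q))
a,d=snap('scene');P=pts('scene',d)
h=cv2.cvtColor(a,cv2.COLOR_BGR2GRAY)
k=(P[...,0]>.5)&(P[...,0]<.57)&(P[...,1]>-.06)&(P[...,1]<.09)&(P[...,2]>.015)&(P[...,2]<.095)
Q=P[k];A=np.c_[Q[:,1:],np.ones(len(Q))];c=np.linalg.lstsq(A,Q[:,0],rcond=None)[0]
r=Q[:,0]-A@c
Q=Q[abs(r)<.006];A=np.c_[Q[:,1:],np.ones(len(Q))];c=np.linalg.lstsq(A,Q[:,0],rcond=None)[0]
print(len(Q),'x = c.[y,z,1]',c,Q.min(0),Q.max(0))
E
```

```text
clock: 9.05
ee_pos: [0.4761, 0.0121, 0.3064]
eef_rot: [0.001, 1.0, 0.018, 0.004]
contact_force: [1.9, -1.0, -1.6]
finger_gap: 0.0848
grasp_force: 0.0
[0.552 0.051 0.12 ] [0.596 0.088 0.151] 105
324 x = c.[y,z,1] [ 0.161 -0.32   0.556] [ 0.526 -0.04   0.015] [0.568 0.075 0.095]
```

```bash
python3 -m handwheel '[{"x":0,"y":0,"z":-40,"yaw":0,"fingers":85},{"x":0,"y":0,"z":-75,"yaw":0,"fingers":85},{"x":20,"y":0,"z":-75,"yaw":0,"fingers":85},{"x":30,"y":0,"z":-75,"yaw":0,"fingers":85},{"x":36,"y":0,"z":-75,"yaw":0,"fingers":85},{"x":42,"y":0,"z":-75,"yaw":0,"fingers":85},{"x":48,"y":0,"z":-75,"yaw":0,"fingers":85},{"x":54,"y":1,"z":-75,"yaw":0,"fingers":85},{"x":60,"y":1,"z":-75,"yaw":0,"fingers":85},{"x":60,"y":1,"z":-75,"yaw":0,"fingers":85}]'
python3 - <<'E'
from h import *
a,d=snap('scene');cv2.imwrite('pics/s4.png',a[130:290,150:370].repeat(3,0).repeat(3,1))
E
```

```text
clock: 10.4
ee_pos: [0.5382, 0.0132, 0.2287]
eef_rot: [-0.0, 1.0, 0.019, 0.001]
contact_force: [-0.8, -0.0, 0.5]
finger_gap: 0.0853
grasp_force: 0.2
```

View pics/s4.png

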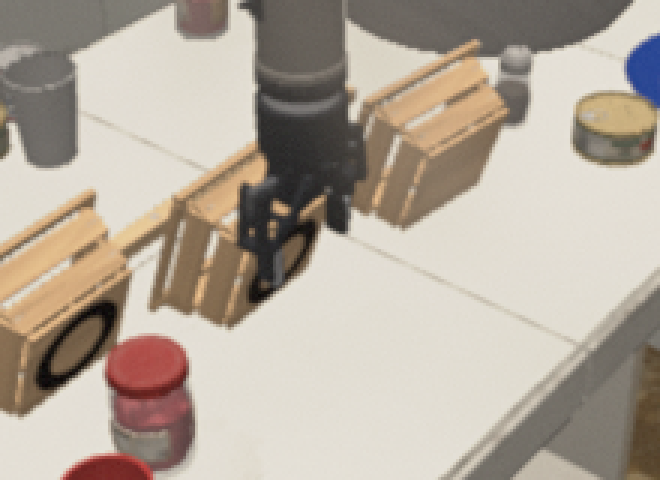

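The ringed crate (crop (245,255)) is sliding in its lying pose and staying square. I'll keep pushing, more slowly.

```bash
python3 -m handwheel '[{"x":6,"y":0,"z":0,"yaw":0,"fingers":85},{"x":12,"y":0,"z":0,"yaw":0,"fingers":85},{"x":18,"y":1,"z":0,"yaw":0,"fingers":85},{"x":24,"y":1,"z":0,"yaw":0,"fingers":85},{"x":30,"y":1,"z":0,"yaw":0,"fingers":85},{"x":36,"y":1,"z":0,"yaw":0,"fingers":85},{"x":42,"y":2,"z":0,"yaw":0,"fingers":85},{"x":46,"y":2,"z":0,"yaw":0,"fingers":85},{"x":50,"y":2,"z":0,"yaw":0,"fingers":85},{"x":52,"y":2,"z":0,"yaw":0,"fingers":85}]'
cat > m.py <<'E'
from h import *
import sys
b,e=snap('top');T=pts('top',e);a,d=snap('scene');S=pts('scene',d)
cv2.imwrite('pics/'+sys.argv[1],a[130:290,150:370].repeat(3,0).repeat(3,1))
Q=rect(S,(.54,.68),(-.06,.09),(.015,.095))
for _ in range(6):
    A=np.c_[Q[:,1:],np.ones(len(Q))];c=np.linalg.lstsq(A,Q[:,0],rcond=None)[0]
    r=abs(Q[:,0]-A@c);
    if _<5:Q=Q[r<max(.004,2*np.median(r))]
print('underside x=[y,z,1]',len(Q),c,Q.min(0),Q.max(0))
# waiting crate for comparison
W=rect(S,(.56,.68),(.14,.28),(.015,.095))
for _ in range(6):
    A=np.c_[W[:,1:],np.ones(len(W))];c=np.linalg.lstsq(A,W[:,0],rcond=None)[0]
    r=abs(W[:,0]-A@c);
    if _<5:W=W[r<max(.004,2*np.median(r))]
print('waiting',len(W),c,W.min(0),W.max(0))
E
python3 m.py s5.png
```

```text
clock: 11.7
ee_pos: [0.5897, 0.0149, 0.2287]
eef_rot: [-0.0, 1.0, 0.018, 0.0]
contact_force: [-3.2, -0.1, 1.4]
finger_gap: 0.0851
grasp_force: 1.3
underside x=[y,z,1] 366 [ 0.168 -0.377  0.635] [ 0.587 -0.038  0.015] [0.651 0.082 0.095]
waiting 469 [ 0.022 -0.321  0.632] [0.603 0.147 0.015] [0.639 0.264 0.095]
```

```bash
python3 -m handwheel '[{"x":1,"y":0,"z":0,"yaw":0,"fingers":85},{"x":2,"y":0,"z":0,"yaw":0,"fingers":85},{"x":3,"y":0,"z":0,"yaw":0,"fingers":85},{"x":4,"y":0,"z":0,"yaw":0,"fingers":85},{"x":5,"y":0,"z":0,"yaw":0,"fingers":85},{"x":6,"y":0,"z":0,"yaw":0,"fingers":85},{"x":7,"y":0,"z":0,"yaw":0,"fingers":85},{"x":8,"y":0,"z":0,"yaw":0,"fingers":85},{"x":8,"y":0,"z":0,"yaw":0,"fingers":85},{"x":8,"y":0,"z":0,"yaw":0,"fingers":85}]'
python3 m.py s6.png
```

```text
clock: 13.05
ee_pos: [0.5976, 0.0148, 0.2287]
eef_rot: [-0.0, 1.0, 0.018, 0.0]
contact_force: [-2.2, -0.7, 0.8]
finger_gap: 0.0853
grasp_force: 1.0
underside x=[y,z,1] 320 [ 0.134 -0.361  0.642] [ 0.603 -0.038  0.016] [0.652 0.081 0.095]
waiting 517 [-0.012 -0.323  0.639] [0.603 0.147 0.015] [0.635 0.262 0.095]
```

View pics/s6.png

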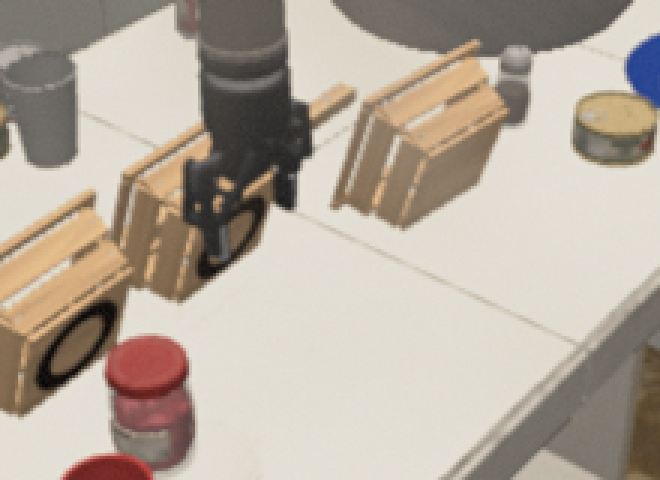

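The ringed crate is now close to the batten and still lying properly at crop (185,240), but there's no clear force rise yet. I'll creep further.

```bash
python3 -m handwheel '[{"x":0.5,"y":0,"z":0,"yaw":0,"fingers":85},{"x":1,"y":0,"z":0,"yaw":0,"fingers":85},{"x":1.5,"y":0,"z":0,"yaw":0,"fingers":85},{"x":2,"y":0,"z":0,"yaw":0,"fingers":85},{"x":2.5,"y":0,"z":0,"yaw":0,"fingers":85},{"x":3,"y":0,"z":0,"yaw":0,"fingers":85},{"x":3.5,"y":0,"z":0,"yaw":0,"fingers":85},{"x":4,"y":0,"z":0,"yaw":0,"fingers":85},{"x":4,"y":0,"z":0,"yaw":0,"fingers":85},{"x":4,"y":0,"z":0,"yaw":0,"fingers":85}]'
```

```text
clock: 14.4
ee_pos: [0.6016, 0.0149, 0.2287]
eef_rot: [-0.0, 1.0, 0.018, 0.0]
contact_force: [-1.8, 0.1, 1.4]
finger_gap: 0.0851
grasp_force: 1.1
```

```bash
python3 -m handwheel '[{"x":-10,"y":0,"z":0,"yaw":0,"fingers":85},{"x":-40,"y":0,"z":0,"yaw":0,"fingers":85},{"x":-80,"y":-10,"z":30,"yaw":0,"fingers":85},{"x":-120,"y":-40,"z":70,"yaw":0,"fingers":85},{"x":-160,"y":-80,"z":80,"yaw":0,"fingers":85},{"x":-190,"y":-120,"z":80,"yaw":0,"fingers":85},{"x":-210,"y":-160,"z":80,"yaw":0,"fingers":85},{"x":-210,"y":-200,"z":80,"yaw":0,"fingers":85},{"x":-210,"y":-220,"z":80,"yaw":0,"fingers":85},{"x":-210,"y":-220,"z":80,"yaw":0,"fingers":85}]'
cat > m2.py <<'E'
from h import *
import sys
b,e=snap('top');T=pts('top',e);a,d=snap('scene');S=pts('scene',d)
cv2.imwrite('pics/'+sys.argv[1],a[130:290,150:370].repeat(3,0).repeat(3,1))
def under(P,xr,yr,n):
    Q=rect(P,xr,yr,(.02,.095))
    for _ in range(8):
        A=np.c_[Q[:,1:],np.ones(len(Q))];c=np.linalg.lstsq(A,Q[:,0],rcond=None)[0]
        r=abs(Q[:,0]-A@c)
        if _<7:Q=Q[r<max(.003,2*np.median(r))]
    ym=np.mean(yr);print(n,len(Q),c,'heel x at y',ym,c[0]*ym+c[2])
for n,P in(('T',T),('S',S)):
    under(P,(.55,.68),(-.03,.05),n+' ring'); under(P,(.55,.68),(.165,.245),n+' wait'); under(P,(.46,.6),(-.235,-.16),n+' bare')
    for k,yr in(('ring',(-.09,.11)),('wait',(.115,.31)),('bare',(-.3,-.1))):
        Q=rect(P,(.5,.75),yr,(.128,.16))
        r=cv2.minAreaRect((Q[:,:2]*1000).astype(np.float32))
        print(n,k,'top rim',Q.max(0),Q[Q[:,2]>.138].mean(0),np.polyfit(Q[:,1],Q[:,0],1),len(Q))
E
python3 m2.py s7.png
```

```text
clock: 15.65
ee_pos: [0.3911, -0.2066, 0.3089]
eef_rot: [0.001, 1.0, 0.016, 0.001]
contact_force: [0.1, -0.2, 0.3]
finger_gap: 0.0847
grasp_force: 0.0
T ring 63 [-0.037 -0.329  0.646] heel x at y 0.010000000000000002 0.6456127448905495
T wait 54 [-0.035 -0.328  0.647] heel x at y 0.20500000000000002 0.6395599623451667
T bare 36 [ 0.1   -0.331  0.566] heel x at y -0.1975 0.5457610324322707
T ring top rim [0.681 0.095 0.152] [0.672 0.021 0.143] [-0.043  0.667] 277
T wait top rim [0.675 0.282 0.153] [0.667 0.204 0.143] [-0.028  0.667] 283
T bare top rim [ 0.586 -0.124  0.152] [ 0.575 -0.172  0.144] [0.109 0.588] 208
S ring 299 [-0.036 -0.329  0.642] heel x at y 0.010000000000000002 0.6420334400102989
S wait 408 [-0.039 -0.327  0.644] heel x at y 0.20500000000000002 0.6357831655362355
S bare 239 [ 0.089 -0.335  0.56 ] heel x at y -0.1975 0.542877879549279
S ring top rim [0.677 0.098 0.146] [0.669 0.02  0.141] [-0.026  0.666] 338
S wait top rim [0.671 0.284 0.146] [0.664 0.209 0.141] [-0.033  0.667] 435
S bare top rim [ 0.585 -0.121  0.145] [ 0.57  -0.195  0.142] [0.105 0.587] 285
```

View pics/s7.png

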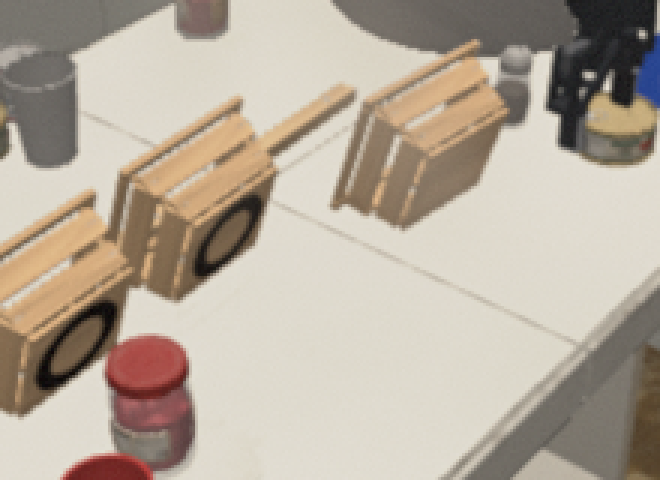

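The ringed crate (crop (195,225)) now lies in line with the waiting one (60,300). Its heel is within 1 mm of the waiting crate's line, and its slope of -0.037 matches the batten. The bare crate is still well short and nothing else has moved, so I'm handing in.

```bash
python3 -c "
from workcell import ctrl
print(ctrl.hand_in())"
```

```text
the job is handed in; nothing more can be done
None
```

I tipped both crates and pushed the ringed one (the left) flush and square to the batten, within about 1 mm of the waiting crate's line. The bare crate lies about 100 mm short, and the job was handed in at about 16 s of the 64 s allowed; no verdict was returned.

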